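# Hang the lantern on the double hook

### The job

Swing the folded bail of the small lantern upright while the lantern stays standing on the shelf. Then hang the lantern by its bail gently over both prongs of the double hook, the bail's wooden grip between the prongs, and let go so that it hangs still, straight and clear of the shelf. Leave the slides and the other things around it undisturbed.

Things in the scene. Friction and masses are not known exactly. Their poses are not given: they have to be found in the camera images.
- lantern: Round lantern, loose, 0.4 to 0.7 kg: aluminium foot, white cylinder, aluminium domed cap; 88 mm across (118 mm over the pivot studs), 98 mm high (cap edge 86 mm, domed to the centre). Origin at the centre of the underside, z up. The bail turns about a line parallel to its y axis through (0, 0, 80 mm); folded, it sticks out to its -x.
- bail_grip (a point): Centre of the wooden grip, a round roll 12 mm thick, 40 mm long, on the middle of the bail's crossbar, parallel to the lantern's y, 85 mm from the pivot line. The bail is a U of 6 mm dark steel wire: crossbar straight to 47 mm either side, legs at 56 mm either side. With the bail upright the grip is 165 mm above the lantern's underside.
- bail (a joint): Bail angle, rad: 0 = level, lying out towards the lantern's -x; 1.57 = upright; 3.14 = level towards +x. At the start it is folded at 0.35 to 0.7. The pivot is slightly stiff (about 0.02 N m), so the bail stays where it is left and the lantern may hang a few degrees off plumb. While it lies low, lift it from below: a level push jams and tips the lantern.
- hook_stand: Fixed dark steel stand. Origin on the shelf plumb below the hooks' seat; z up; its hooks point to its -x. Base plate 12 mm thick, 50 mm towards -x to 140 mm towards +x of the origin, 130 mm wide. Two upright rods 12 mm thick, 90 mm towards +x, 32 mm either side of the middle, 269 mm tall, joined by a crosspiece at a height of 110 mm.
- hook_seat (a point): Where the middle of the crossbar's centre line lies when it rests in the lowest part of both prongs, parallel to the stand's y; 245 mm up; axes as the stand's. Prongs: 8 mm round, 32 mm either side in y (56 mm free between them). Towards +x they rise 22 mm over 90 mm to the rods; towards -x they turn up, tips 18 to 22 mm out, their tops 22 mm above this point.
- slide_rack: Fixed wooden rack, 70 x 300 mm, with two upright glass slides 82 mm square in spring clips, 100 mm high; bystander, not to be touched
- lens: heavy bevelled glass lens lying flat, 88 mm across, 43 mm high; bystander; origin at the centre of its underside
- tin_box: painted tin slide box, 104 mm square, 105 mm high; bystander; origin at the centre of its underside
- lens_board: mahogany lens board lying flat, 130 mm square, 22 mm high; bystander; origin at the centre of its underside
- lamp_shade: spare aluminium lamp shade, 130 mm across, 95 mm high; bystander; origin at the centre of its underside
- loupe: small loupe standing on the shelf, 48 mm across, 42 mm high; bystander; origin at the centre of its underside
There are look-alikes about, which are no part of the job. Leave any blue look-alike of the lantern alone.

How it is judged:
On the way, in this order (a step that is already met when the one before it is completed fails the run):
1. the bail is upright (within about 20 degrees) while the lantern stands on the shelf (value of joint bail between 1.2 and 1.95 rad and height (world z) of lantern below 0.012 m and angle between lantern's own z axis and vertical below 0.15 rad), for 0.2 s.
2. the lantern is lifted clear of the shelf (height (world z) of lantern above 0.04 m), for 0.2 s.
At the end, for the whole second after the job is handed in: Crossbar in both prongs (15 mm tipward to 55 mm rodward of the seat, centred within 22 mm, -8 to +25 mm in height, parallel within 0.3 rad); the lantern hangs from the stand, over 50 mm above the shelf, within 15 degrees of upright, still (under 0.05 m/s, 0.5 rad/s) (x of bail_grip in the frame of hook_seat between -0.015 and 0.055 m and y of bail_grip in the frame of hook_seat between -0.022 and 0.022 m and z of bail_grip in the frame of hook_seat between -0.008 and 0.025 m and height (world z) of lantern above 0.05 m and angle between lantern's own z axis and vertical below 0.26 rad and angle between the y axis of lantern and the y axis of hook_stand, either way round below 0.3 rad and contact force between lantern and hook_stand above 1.5 N and linear speed of lantern below 0.05 m/s and angular speed of lantern below 0.5 rad/s); the robot touches nothing.
It fails at once if the lantern is tipped over (beyond 45 degrees) (angle between lantern's own z axis and vertical above 0.8 rad).
It fails at once if the lantern is dropped or rammed onto the hook stand (over 60 N) (contact force between lantern and hook_stand above 60 N).
It fails at once if the slides or their rack are touched with more than 2 N (contact force between slide_rack and anything else above 2 N).
It fails at once if the lens, tin box, lens board, lamp shade or loupe is moved more than 30 mm (distance of any of lens, tin_box, lens_board, lamp_shade, loupe from where it was at the start of the episode above 0.03 m).
It also fails if it takes over 66 s, if anything falls off the work surface, if the arm or the gripper's body presses on something with over 40 N, if the wrist force passes 120 N, or if a joint passes its speed limit or range.

### The arm

A 6-joint arm with a two-finger parallel gripper is mounted at the origin on the work surface. World frame = base frame: x ahead of the robot, y to its left, z up, the work surface at z = 0. Lengths are in m, angles in rad, forces in N, time in s.
With the tool pointing down it reaches from about 0.3 to 0.75 m from the base axis. Payload 8.5 kg.
Tool frame: the origin (TCP) lies at the very end of the fingers, on their centre line; the grasp point (between the pads) lies 19 mm behind it (env.grip_point_offset is the z of the grasp point in the tool frame, in m); z points along the fingers, y is the line along which they close (so a half turn about z gives the same grasp; the last joint's range is limited). The gripper opens to 88 mm and grips with 3 to 60 N. Pads are 18 mm wide; open, the fingers measure 123 mm over their backs; the gripper's body (75 mm by 187 mm) begins 45 mm behind the grasp point.
Start: joints at [-1.396, 0.381, 1.297, -0, 1.464, -0.215], TCP at [0.209, -0.509, 0.206] pointing down, gripper open.
Joint ranges: [-3.11, 3.11], [-0.89, 2.33], [0.22, 2.48], [-1.42, 4.56], [0.17, 2.85], [-2.88, 2.88]. Speed limits (rad/s): [2.39, 2.39, 3.14, 3.14, 3.14, 3.14].

### API

Orientations are given as a unit quaternion [x, y, z, w].
In Python, from cell import sensors, snapshot, job, finder, env gives the robot as it stands.
- The arm moves only by the tool servo_tool, never from a script. Its argument "moves" is a list of rows, each an object of numbers: "x", "y", "z": the shift along the world's x, y, z in cm; "rx", "ry", "rz": the turn, a rotation vector about the world's x, y, z in degrees; "hand": the finger opening in cm, from 0 to 8.81. In form: [{"x": .., "y": .., "z": .., "rx": .., "ry": .., "rz": .., "hand": ..}, ...]. A call has 1 to 12 rows; each row shifts and turns the commanded pose from where the row before left it; what a row does not reach is not made up. A row lasts 1/12 s, in which the tool goes at most 41.7 mm and 7.16 degrees, less where a joint would pass 70% of its speed; a pose out of reach is approached as far as the arm can. A call with a gripper value outside its range is refused whole. The fingers move at their own pace and stop on an object; the grip force is fixed at half the most. Time passes only in rows, so rows that do not move let the fingers close. It gives the time, the measured TCP pose, the force, the opening and the grip force at its end, in the units of the state.
- sensors.read_state(): the state, without advancing time (a new reading comes with each control period).
- snapshot(name): name is "scene" or "top"; returns a dict with "img" (420x560x3 uint8, red, green, blue), "depth" (420x560 float32, m along the optical axis (not along the pixel's ray), 0 where there is no reading), "intrinsics" (3x3 intrinsics, pixels), "camera_from_world" (4x4, takes a point from world to camera coordinates). Camera axes: x right, y down, z forward; pixel columns grow to the right and rows downward; lengths in m; the calibration is good to about 2 mm. A picture is of the moment at which its call begins.
- job.hand_in(): hands the job in; it is judged then, once.
Trained networks look in a picture, given as the dict that the camera call returned (one of the last four; its "shot" number tells which), for a name from the list of things; names that differ only in an ending like _2 or _b are one class to them, and where a whole thing is asked for, a point or a joint stands for the part that bears it (a point fixed in the world has none). Each returns a list of dicts, best first, with "conf" (0 to 1); they miss things now and then, are a little off and sometimes report something else, mostly with a low value. They report only what shows in the picture. A call takes as long as a camera call. They do not tell look-alikes from the thing itself.
- finder.search_frame(thing, picture): "xyz" ([x, y, z] in m, in world coordinates, good to about 4 mm: the middle of the surface that is visible of it).
- finder.trace(thing, picture): "mask" (420x560 bool, what is visible of it).
The state is a dict: "time": time; "q": joint angles; "dq": joint speeds; "joint_efforts": joint torques, N m; "position": TCP position; "ee_rot": TCP orientation; "wrist_force": force on the tool from outside, world axes, zero at the start; "moment": the same for the moment, N m; "gripper_width": opening from 0.0 (shut) to 1.0 (fully open); "grasp_force": force on a finger pad.
Only numpy, scipy, OpenCV 4.12 (cv2) and the standard library are available. Lean on these libraries where they do the work, as an engineer would, in place of code of your own. Each camera call takes 0.05 s, during which the arm holds its last target. There are 200 camera calls.

## Working session

There is one attempt and no reset: what is moved stays moved. The work goes in short steps, Python scripts to look and compute and a tool call to move; the robot and the scene stay as the last step left them, time stands still between calls to the robot, and variables do not carry over. Pictures are saved under pics/ and viewed, at most 12 in all, crops included, and the job is handed in when it is done.

Besides the shell and the picture viewer there is one more tool, called after ">>>" as name(argument=value, ...), one argument or row to a line, values as JSON. servo_tool: Moves the arm, as the interface text tells. Its arguments: {"type":"object","properties":{"moves":{"type":"array","items":{"type":"object","properties":{"x":{"type":"number"},"y":{"type":"number"},"z":{"type":"number"},"rx":{"type":"number"},"ry":{"type":"number"},"rz":{"type":"number"},"hand":{"type":"number"}}}}},"required":["moves"]}

```bash
ls; mkdir -p pics; python3 - <<'E'
from cell import sensors, snapshot, job, finder, env
import cv2,numpy as np
s=snapshot("scene");t=snapshot("top")
im=np.hstack([s["img"],t["img"]])
cv2.imwrite("pics/a.png",s["img"][:,:,::-1]);cv2.imwrite("pics/b.png",t["img"][:,:,::-1])
for p,n in((s,"scene"),(t,"top")):
  C=np.linalg.inv(p["camera_from_world"]);print(n,C[:3,3].round(3),C[:3,2].round(2),p["intrinsics"][0,0])
  for k in["lantern","bail_grip","hook_stand","lens","tin_box","lens_board","lamp_shade","loupe","slide_rack"]:
    print(k,[(np.round(d["xyz"],3).tolist(),round(d["conf"],2)) for d in finder.search_frame(k,p)])
print(sensors.read_state())
E
```

```text
pics
scene [ 1.078 -0.67   0.809] [-0.49  0.62 -0.61] 447.56568505138966
lantern [([0.536, 0.156, 0.088], 0.8), ([0.328, 0.223, 0.077], 0.71)]
bail_grip [([0.478, 0.181, 0.13], 0.7), ([0.363, 0.296, 0.083], 0.57)]
hook_stand [([0.597, -0.236, 0.014], 0.57), ([0.48, 0.4, 0.039], 0.3)]
lens [([0.542, -0.006, 0.037], 0.57)]
tin_box [([0.752, 0.264, 0.083], 0.9)]
lens_board [([0.681, -0.409, 0.01], 0.87)]
lamp_shade [([0.483, 0.4, 0.04], 0.82)]
loupe [([0.65, -0.004, 0.036], 0.85), ([0.542, -0.008, 0.037], 0.38)]
slide_rack [([0.782, -0.029, 0.017], 0.91)]
top [0.245 0.014 1.487] [ 0.23  0.   -0.97] 526.1501483992517
lantern [([0.514, 0.172, 0.093], 0.69), ([0.315, 0.239, 0.087], 0.58)]
bail_grip [([0.36, 0.299, 0.089], 0.83), ([0.472, 0.188, 0.137], 0.47)]
hook_stand [([0.547, -0.218, 0.01], 0.8), ([0.723, 0.3, 0.094], 0.26)]
lens [([0.523, 0.006, 0.039], 0.73)]
tin_box [([0.724, 0.302, 0.093], 0.85)]
lens_board [([0.664, -0.406, 0.011], 0.75)]
lamp_shade [([0.453, 0.415, 0.051], 0.76), ([0.664, -0.405, 0.013], 0.15)]
loupe [([0.635, 0.004, 0.042], 0.64)]
slide_rack [([0.764, 0.019, 0.016], 0.92), ([0.549, -0.222, 0.013], 0.35)]
{'time': 1.0, 'q': array([-1.39630578e+00,  3.80587262e-01,  1.29738889e+00,  1.76549410e-05,
        1.46361977e+00, -2.15293355e-01]), 'dq': array([ 0.00060691,  0.00081601,  0.00035299,  0.00023927, -0.000221  ,
       -0.00036061]), 'joint_efforts': array([-1.68114642e-03, -4.37806320e+01, -2.24737054e+01,  7.12381722e-02,
        3.13533226e-02, -2.60319766e-06]), 'position': array([ 0.20899628, -0.50872378,  0.205959  ]), 'ee_rot': array([ 9.81068783e-01,  1.93659606e-01,  8.80833527e-06, -1.45512551e-06]), 'wrist_force': array([ 0.30252035, -0.29618138,  0.35014458]), 'moment': array([ 0.01687098, -0.02967905,  0.00783016]), 'grasp_force': 0.0, 'gripper_width': 0.9973863499880921}
```

View pics/a.png

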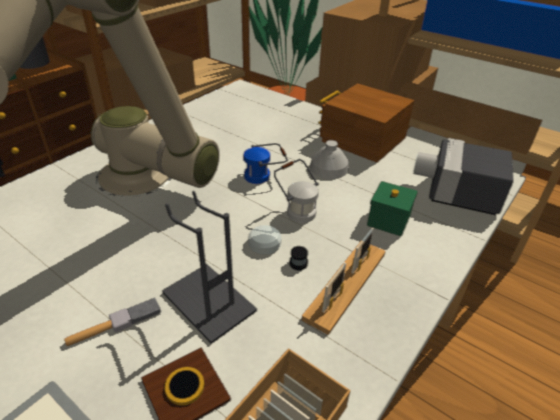

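View pics/b.png

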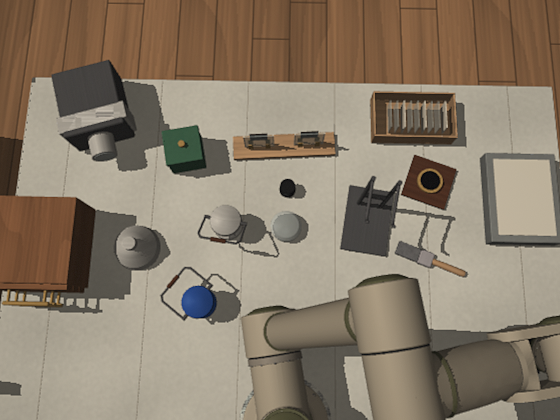

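The candidates for the lantern are the white one at scene (303,198) / top (226,222) and the blue one at scene (257,165) / top (198,302). The white cylinder with an aluminium cap fits the description, and the blue one is the look-alike. The stand is at scene (210,290), with its prongs pointing up-left. I'll confirm with a crop and measure.

```bash
cat > h.py <<'E'
from cell import sensors, snapshot, job, finder, env
import cv2,numpy as np
def cloud(p):
  d=p["depth"];K=p["intrinsics"];v,u=np.indices(d.shape)
  c=np.stack([(u-K[0,2])/K[0,0]*d,(v-K[1,2])/K[1,1]*d,d],-1)
  T=np.linalg.inv(p["camera_from_world"]);w=c@T[:3,:3].T+T[:3,3];w[d<=0]=np.nan;return w
def box(w,lo,hi): return np.nan_to_num(((w>lo)&(w<hi)).all(-1))
def proj(p,X):
  X=np.atleast_2d(X);c=X@p["camera_from_world"][:3,:3].T+p["camera_from_world"][:3,3];q=c@p["intrinsics"].T;return q[:,:2]/q[:,2:]
E
python3 - <<'E'
from h import *
s=snapshot("scene");t=snapshot("top")
crops=[]
for p,n,(x,y),(x2,y2) in((s,"scene",(240,120),(150,180)),(t,"top",(180,190),(330,165))):
  w=cloud(p)
  crops+= [np.hstack([cv2.resize(p["img"][b:b+h,a:a+g],(400,300),interpolation=2) for a,b,g,h in((x,y,120,90),(x2,y2,140,105))])]
  m=box(w,[.40,.08,.02],[.62,.26,.3]);P=w[m]
  cap=P[(P[:,2]>.084)&(P[:,2]<.1)]
  print(n,"cap",len(cap),cap.min(0).round(3),cap.max(0).round(3),np.median(cap,0).round(3))
  hi=P[P[:,2]>.104];print("bail pts",len(hi));print(hi[::max(1,len(hi)//25)].round(3).tolist())
  for d in finder.trace("bail_grip",p)[:2]:
    mm=d["mask"];print("gripmask",d["conf"],mm.sum(),np.argwhere(mm).mean(0))
  m=box(w,[.3,-.45,.15],[.8,-.08,.35]);P=w[m];print("stand hi",len(P));print(P[::max(1,len(P)//40)].round(3).tolist())
  m=box(w,[.3,-.40,.006],[.8,-.1,.02]);P=w[m]
  r=cv2.minAreaRect((P[:,:2]*1000).astype(np.float32));print("base",r,cv2.boxPoints(r).round(0).tolist())
  np.savez(n,w=w,img=p["img"])
cv2.imwrite("pics/c.png",np.vstack(crops)[:,:,::-1])
E
```

```text
scene cap 475 [0.487 0.114 0.084] [0.571 0.236 0.1  ] [0.533 0.164 0.091]
bail pts 167
[[0.471, 0.231, 0.137], [0.471, 0.212, 0.139], [0.478, 0.233, 0.132], [0.471, 0.208, 0.138], [0.483, 0.235, 0.13], [0.471, 0.203, 0.137], [0.465, 0.184, 0.141], [0.473, 0.201, 0.135], [0.466, 0.182, 0.139], [0.474, 0.2, 0.133], [0.464, 0.175, 0.138], [0.469, 0.197, 0.13], [0.462, 0.169, 0.137], [0.469, 0.188, 0.13], [0.467, 0.167, 0.137], [0.503, 0.232, 0.119], [0.469, 0.165, 0.136], [0.46, 0.153, 0.134], [0.503, 0.234, 0.111], [0.462, 0.151, 0.133], [0.461, 0.138, 0.136], [0.508, 0.232, 0.105], [0.461, 0.131, 0.13], [0.464, 0.126, 0.124], [0.474, 0.123, 0.123], [0.478, 0.126, 0.117], [0.484, 0.128, 0.112], [0.49, 0.121, 0.109]]
gripmask 0.68 243 [171.34979424 291.61316872]
stand hi 932
[[0.493, -0.186, 0.266], [0.501, -0.183, 0.255], [0.505, -0.186, 0.243], [0.508, -0.19, 0.239], [0.523, -0.19, 0.241], [0.524, -0.191, 0.237], [0.488, -0.251, 0.25], [0.558, -0.196, 0.25], [0.6, -0.195, 0.269], [0.493, -0.251, 0.243], [0.501, -0.25, 0.244], [0.596, -0.203, 0.261], [0.512, -0.252, 0.244], [0.515, -0.
[... 2085 characters left out ...]
5], [0.567, -0.259, 0.258], [0.584, -0.262, 0.184], [0.585, -0.26, 0.168], [0.56, -0.254, 0.256], [0.554, -0.192, 0.255], [0.553, -0.257, 0.254], [0.548, -0.19, 0.25], [0.544, -0.191, 0.244], [0.539, -0.186, 0.245], [0.536, -0.193, 0.247], [0.533, -0.186, 0.241], [0.531, -0.256, 0.244], [0.524, -0.19, 0.244], [0.523, -0.254, 0.243], [0.519, -0.249, 0.243], [0.513, -0.188, 0.242], [0.511, -0.253, 0.242], [0.504, -0.185, 0.248], [0.504, -0.251, 0.242], [0.494, -0.187, 0.262], [0.492, -0.249, 0.25], [0.482, -0.248, 0.264]]
base ((553.0135498046875, -250.6730499267578), (300.1070556640625, 492.5164794921875), 89.80016326904297) [[306.0, -400.0], [799.0, -402.0], [800.0, -101.0], [307.0, -100.0]]
```

View pics/c.png

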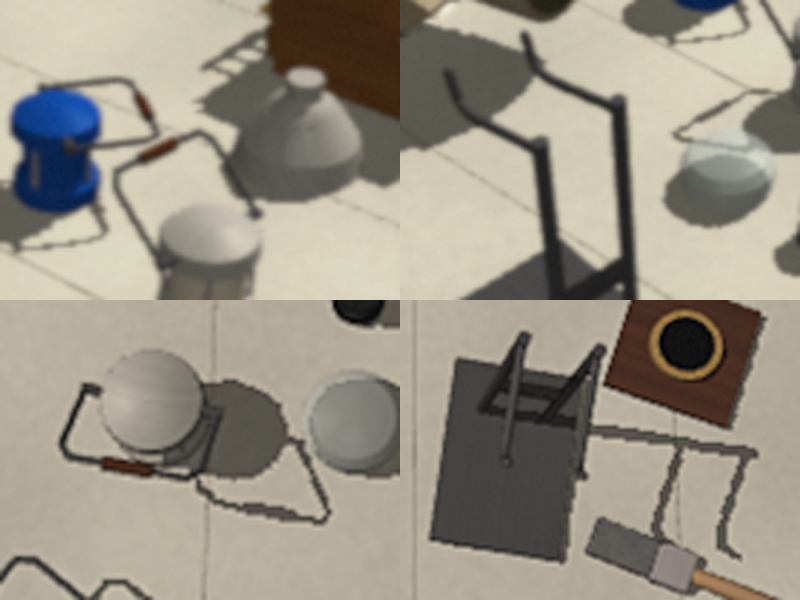

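The crop confirms the white lantern with its folded dark bail and brown roll. Next I'll refine the grip, lantern and stand poses numerically.

```bash
python3 - <<'E'
from h import *
from scipy.optimize import least_squares
B=[];W=[];S=[];Cp=[]
for n in("scene","top"):
  f=np.load(n+".npz");w=f["w"];im=f["img"].astype(int)
  m=box(w,[.43,.1,.11],[.5,.25,.16]);br=m&(im[...,0]-im[...,2]>25)
  P=w[br];print(n,"brown",len(P),P.mean(0).round(4),P.min(0).round(3),P.max(0).round(3));B.append(P)
  W.append(w[m&(w[...,2]>.12)])
  Cp.append(w[box(w,[.47,.12,.086],[.59,.23,.103])])
  S.append(w[box(w,[.44,-.32,.15],[.65,-.14,.29])])
for P in W:
  q=P[(P[:,1]>.135)&(P[:,1]<.23)&(abs(P[:,0]-.464)<.015)];k=np.polyfit(q[:,1],q[:,0],1);print("bar slope",k)
# cap: dome sphere-ish -> fit circle centre by dome paraboloid
for C in Cp:
  C=C[np.hypot(C[:,0]-.528,C[:,1]-.174)<.04]
  A=np.c_[C[:,:2],np.ones(len(C)),-(C[:,:2]**2).sum(1)]
  a=np.linalg.lstsq(A,C[:,2],rcond=None)[0];print("dome ctr",a[:2]/2/a[3])
def res(p,P):
  c,s=np.cos(p[2]),np.sin(p[2]);d=P-np.r_[p[0],p[1],0]
  x=d[:,0]*c+d[:,1]*s;y=-d[:,0]*s+d[:,1]*c
  rod=np.minimum(np.hypot(x-.09,y-.032),np.hypot(x-.09,y+.032))-.006
  xx=np.clip(x,0,.09);pr=np.hypot(np.hypot(x-xx,abs(y)-.032),P[:,2]-(.238+xx*22/90))-.004
  return np.minimum(abs(rod),abs(pr))
for P in S+[np.vstack(S)]:
  r=least_squares(res,[.509,-.222,-.12],args=(P,),loss="soft_l1",f_scale=.003);print("seat",r.x.round(4),np.median(abs(r.fun)).round(4))
E
```

```text
scene brown 39 [0.4668 0.1831 0.1381] [0.458 0.163 0.135] [0.474 0.205 0.141]
top brown 48 [0.4645 0.1866 0.1393] [0.459 0.168 0.132] [0.472 0.205 0.146]
bar slope [0.17627705 0.43462402]
bar slope [0.1567504  0.43448506]
dome ctr [0.52897695 0.17413426]
dome ctr [0.52852833 0.17449988]
seat [ 0.5072 -0.2177 -0.1476] 0.0009
seat [ 0.5052 -0.2167 -0.1572] 0.0012
seat [ 0.5069 -0.2175 -0.1489] 0.001
```

>>> servo_tool(
  moves=[
    {"z": 3,"rz": 5},
    {"z": 3,"rz": 6,"y": 2},
    {"z": 3,"rz": 6,"y": 3,"x": 1},
    {"z": 1,"y": 4,"x": 1,"rz": 6},
    {"y": 4,"x": 1,"rz": 6},
    {"y": 4,"x": 1,"rz": 6},
    {"y": 4,"x": 1,"rz": 6},
    {"y": 4,"x": 1,"rz": 6},
    {"y": 4,"x": 1,"rz": 6},
    {"y": 4,"x": 1,"rz": 6},
    {"y": 4,"x": 1,"rz": 2},
    {"y": 4,"x": 1},
  ],
)

```text
$.moves[0]: bad value
```

>>> servo_tool(
  moves=[
    {"x": 0,"y": 0,"z": 3,"rx": 0,"ry": 0,"rz": 5,"hand": 5},
    {"x": 0,"y": 2,"z": 3,"rx": 0,"ry": 0,"rz": 6,"hand": 5},
    {"x": 1,"y": 3,"z": 3,"rx": 0,"ry": 0,"rz": 6,"hand": 5},
    {"x": 1,"y": 4,"z": 1,"rx": 0,"ry": 0,"rz": 6,"hand": 5},
    {"x": 1,"y": 4,"z": 0,"rx": 0,"ry": 0,"rz": 6,"hand": 5},
    {"x": 1,"y": 4,"z": 0,"rx": 0,"ry": 0,"rz": 6,"hand": 5},
    {"x": 1,"y": 4,"z": 0,"rx": 0,"ry": 0,"rz": 6,"hand": 5},
    {"x": 1,"y": 4,"z": 0,"rx": 0,"ry": 0,"rz": 6,"hand": 5},
    {"x": 1,"y": 4,"z": 0,"rx": 0,"ry": 0,"rz": 6,"hand": 5},
    {"x": 1,"y": 4,"z": 0,"rx": 0,"ry": 0,"rz": 6,"hand": 5},
    {"x": 1,"y": 4,"z": 0,"rx": 0,"ry": 0,"rz": 0,"hand": 5},
    {"x": 1,"y": 4,"z": 0,"rx": 0,"ry": 0,"rz": 0,"hand": 5},
  ],
)

```text
time: 2.2
position: [0.3081, -0.0989, 0.3047]
ee_rot: [0.759, 0.651, 0.0, 0.0]
wrist_force: [1.0, -0.4, -0.7]
gripper_width: 0.565
grasp_force: 0.0
```

>>> servo_tool(
  moves=[
    {"x": 1.5,"y": 3.6,"z": 0,"rx": 0,"ry": 0,"rz": 0,"hand": 5},
    {"x": 1.7,"y": 3.6,"z": 0,"rx": 0,"ry": 0,"rz": 0,"hand": 5},
    {"x": 1.7,"y": 3.6,"z": 0,"rx": 0,"ry": 0,"rz": 0,"hand": 5},
    {"x": 1.7,"y": 3.6,"z": 0,"rx": -0.8,"ry": -5,"rz": 0,"hand": 5},
    {"x": 1.7,"y": 3.6,"z": 0,"rx": -0.8,"ry": -5,"rz": 0,"hand": 5},
    {"x": 1.7,"y": 3.6,"z": -2,"rx": -0.8,"ry": -5,"rz": 0,"hand": 5},
    {"x": 1.7,"y": 3.6,"z": -2,"rx": -0.7,"ry": -4.8,"rz": 0,"hand": 5},
    {"x": 1.8,"y": 3.5,"z": -2.5,"rx": 0,"ry": 0,"rz": 0,"hand": 5},
    {"x": 0,"y": 0,"z": -2.5,"rx": 0,"ry": 0,"rz": 0,"hand": 5},
    {"x": 0,"y": 0,"z": -2.5,"rx": 0,"ry": 0,"rz": 0,"hand": 5},
    {"x": 0,"y": 0,"z": 0,"rx": 0,"ry": 0,"rz": 0,"hand": 5},
    {"x": 0,"y": 0,"z": 0,"rx": 0,"ry": 0,"rz": 0,"hand": 5},
  ],
)

```text
time: 3.2
position: [0.439, 0.1778, 0.1946]
ee_rot: [0.747, 0.642, 0.112, 0.132]
wrist_force: [0.2, -0.5, 0.7]
gripper_width: 0.567
grasp_force: 0.0
```

```bash
python3 - <<'E'
from h import *
from scipy.spatial.transform import Rotation as R
st=sensors.read_state();Rm=R.from_quat(st["ee_rot"]).as_matrix();print(st["position"],Rm.round(3).tolist(),env.grip_point_offset)
g=np.array([.464,.1845,.134]);tcp=st["position"]
d=g+.019*Rm[:,2]-tcp;print("to go",d,"in tool",Rm.T@d)
s=snapshot("scene");im=s["img"][:,:,::-1].copy()
for X,c in((g,(0,255,0)),(tcp,(255,0,255))):cv2.circle(im,tuple(proj(s,X)[0].round().astype(int)),2,c,-1)
cv2.imwrite("pics/d.png",cv2.resize(im[90:240,200:400],(800,600)))
E
```

```text
[0.43902093 0.17780713 0.19459487] [[0.151, 0.929, 0.337], [0.989, -0.141, -0.053], [-0.002, 0.341, -0.94]] -0.0187
to go [ 0.03138125  0.00567866 -0.07845498] in tool [0.0105096  0.00159609 0.08401913]
```

View pics/d.png

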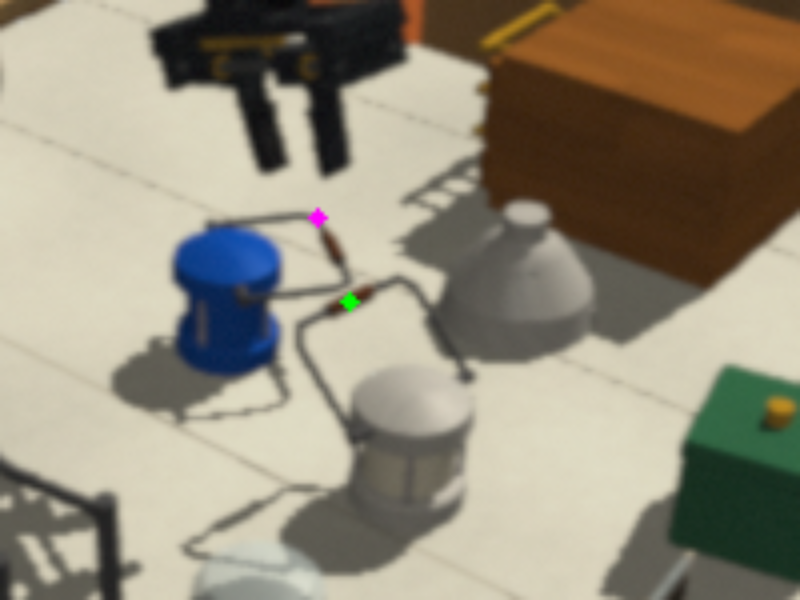

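The green mark sits on the roll. The fingertips at (303,168) appear above the projected TCP at (318,218), so I'll check this with depth.

```bash
python3 - <<'E'
from h import *
from scipy.spatial.transform import Rotation as R
st=sensors.read_state();Rm=R.from_quat(st["ee_rot"]).as_matrix();tcp=st["position"];print(tcp,st["time"],st["gripper_width"])
for n in("scene","top"):
  p=snapshot(n);w=cloud(p);m=box(w,tcp-[.12,.06,.03],tcp+[.12,.06,.2])
  L=(w[m]-tcp)@Rm
  L=L[(abs(L[:,1])<.07)&(abs(L[:,0])<.02)&(L[:,2]<.05)&(L[:,2]>-.1)]
  print(n,len(L))
  for a in range(-10,4):
    q=L[(L[:,2]>=a*.01)&(L[:,2]<a*.01+.01)]
    if len(q):print(a,len(q),q.min(0).round(3),q.max(0).round(3))
E
```

```text
[0.43977887 0.17775655 0.19586446] 3.25 0.5670552715915689
scene 420
-10 50 [-0.017 -0.053 -0.099] [ 0.011  0.053 -0.09 ]
-9 55 [-0.013 -0.041 -0.09 ] [ 0.009  0.045 -0.08 ]
-8 75 [-0.013 -0.042 -0.08 ] [ 0.01   0.044 -0.07 ]
-7 65 [-0.013 -0.042 -0.07 ] [ 0.01   0.042 -0.06 ]
-6 68 [-0.013 -0.042 -0.06 ] [ 0.012  0.042 -0.05 ]
-5 63 [-0.014 -0.041 -0.05 ] [ 0.011  0.04  -0.04 ]
-4 44 [-0.012 -0.041 -0.04 ] [ 0.01   0.038 -0.032]
top 0
```

Depth shows the fingers ending about 30 mm short of the reported TCP along the tool axis. I'll go to the nominal position with the hand open and look again.

>>> servo_tool(
  moves=[
    {"x": 0.7,"y": 0.6,"z": -2,"rx": 0,"ry": 0,"rz": 0,"hand": 5},
    {"x": 0.8,"y": 0,"z": -2,"rx": 0,"ry": 0,"rz": 0,"hand": 5},
    {"x": 0.8,"y": 0,"z": -2,"rx": 0,"ry": 0,"rz": 0,"hand": 5},
    {"x": 0.7,"y": 0,"z": -1.9,"rx": 0,"ry": 0,"rz": 0,"hand": 5},
    {"x": 0,"y": 0,"z": 0,"rx": 0,"ry": 0,"rz": 0,"hand": 5},
  ],
)

```text
time: 3.77
position: [0.4696, 0.1832, 0.1141]
ee_rot: [0.747, 0.641, 0.112, 0.132]
wrist_force: [-1.2, -0.0, -0.6]
gripper_width: 0.571
grasp_force: 0.0
```

```bash
cat > look.py <<'E'
from h import *
import sys
from scipy.spatial.transform import Rotation as R
def look(g,name=None,crop=(90,240,200,400)):
  st=sensors.read_state();Rm=R.from_quat(st["ee_rot"]).as_matrix();tcp=st["position"];print(tcp.round(4),st["time"],st["gripper_width"],st["wrist_force"].round(1))
  p=snapshot("scene");w=cloud(p);m=box(w,tcp-[.15]*3,tcp+[.15]*3)
  dark=p["img"].max(-1)<70
  L=(w-tcp)@Rm
  mm=m&dark&(abs(L[...,1])<.05)&(abs(L[...,0])<.02)&(L[...,2]<.03)&(L[...,2]>-.1);L=L[mm]
  for a in range(-9,3):
    q=L[(L[:,2]>=a*.01)&(L[:,2]<a*.01+.01)]
    if len(q):print(a,len(q),q.min(0).round(3),q.max(0).round(3))
  print("grip in tool",Rm.T@(np.array(g)-tcp))
  if name:
    im=p["img"][:,:,::-1].copy()
    for X,c in((g,(0,255,0)),(tcp,(255,0,255))):cv2.circle(im,tuple(proj(p,X)[0].round().astype(int)),1,c,-1)
    cv2.imwrite(name,cv2.resize(im[crop[0]:crop[1],crop[2]:crop[3]],(800,600)))
  return p,w
E
python3 -c "
from look import *
look([.464,.1845,.134],'pics/e.png')"
```

```text
[0.4696 0.1832 0.1141] 3.7667 0.5706389176795887 [-1.2 -0.  -0.6]
-9 38 [-0.014 -0.043 -0.09 ] [ 0.006  0.045 -0.08 ]
-8 52 [-0.013 -0.04  -0.08 ] [ 0.007  0.044 -0.07 ]
-7 46 [-0.012 -0.042 -0.07 ] [ 0.004  0.043 -0.061]
-6 44 [-0.013 -0.038 -0.06 ] [ 0.004  0.041 -0.05 ]
-5 47 [-0.013 -0.038 -0.05 ] [ 0.004  0.041 -0.04 ]
-4 19 [-0.011 -0.029 -0.04 ] [ 0.006  0.04  -0.033]
-3 3 [-0.02   0.007 -0.024] [ 0.008  0.008 -0.021]
grip in tool [ 0.00040039  0.00139052 -0.02062457]
```

View pics/e.png

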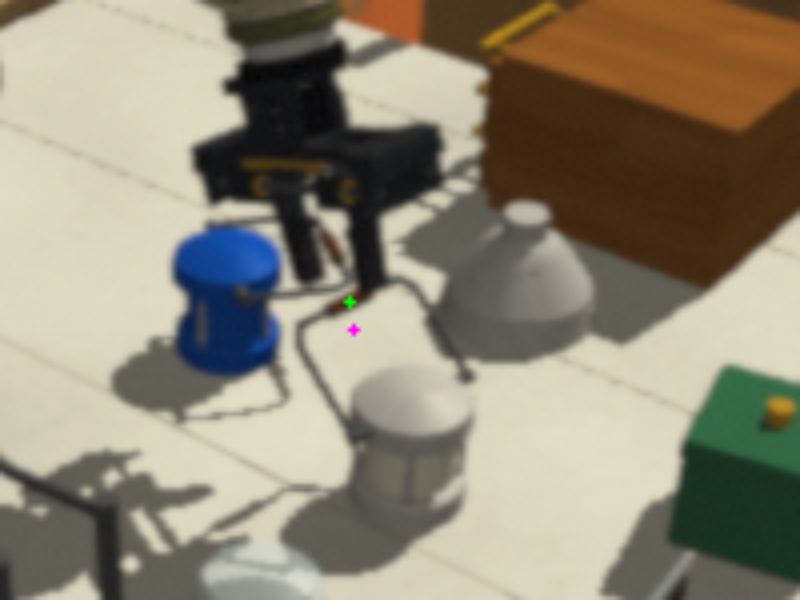

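The tips at (310,278) and (370,290) are still above the roll at (349,301), so the 3 cm shortfall is real. I'll advance about 2.6 cm further along the tool.

>>> servo_tool(
  moves=[
    {"x": 0.5,"y": 0,"z": -1.2,"rx": 0,"ry": 0,"rz": 0,"hand": 5},
    {"x": 0.5,"y": 0,"z": -1.2,"rx": 0,"ry": 0,"rz": 0,"hand": 5},
    {"x": 0,"y": 0,"z": 0,"rx": 0,"ry": 0,"rz": 0,"hand": 5},
  ],
)

```text
time: 4.07
position: [0.4797, 0.1836, 0.0922]
ee_rot: [0.747, 0.641, 0.113, 0.133]
wrist_force: [-0.7, -0.2, -0.8]
gripper_width: 0.567
grasp_force: 0.0
```

```bash
python3 -c "
from look import *
look([.464,.1845,.134],'pics/f.png',(120,210,220,340))"
```

```text
[0.4797 0.1836 0.0922] 4.0667 0.567038887420512 [-0.7 -0.2 -0.8]
-9 34 [-0.013 -0.042 -0.09 ] [ 0.005  0.044 -0.08 ]
-8 55 [-0.013 -0.039 -0.08 ] [ 0.01   0.045 -0.07 ]
-7 45 [-0.013 -0.036 -0.07 ] [ 0.007  0.043 -0.06 ]
-6 52 [-0.018 -0.039 -0.06 ] [ 0.008  0.04  -0.05 ]
-5 54 [-0.019 -0.038 -0.05 ] [ 0.006  0.041 -0.04 ]
-4 7 [-0.012 -0.031 -0.04 ] [-0.002  0.039 -0.035]
grip in tool [-0.00157958 -0.00038962 -0.04466632]
```

View pics/f.png

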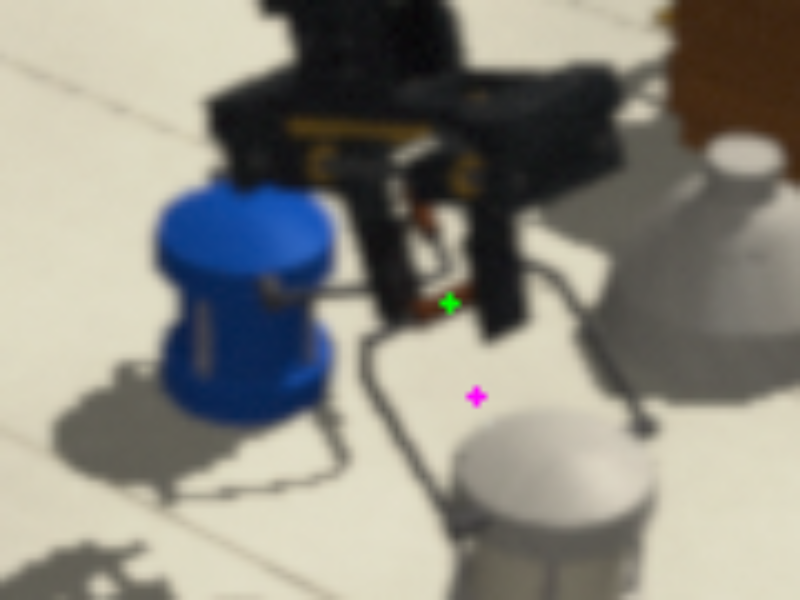

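The roll is now between the fingers. I'll go 6 mm deeper and close.

>>> servo_tool(
  moves=[
    {"x": 0.2,"y": 0,"z": -0.6,"rx": 0,"ry": 0,"rz": 0,"hand": 5},
    {"x": 0,"y": 0,"z": 0,"rx": 0,"ry": 0,"rz": 0,"hand": 3},
    {"x": 0,"y": 0,"z": 0,"rx": 0,"ry": 0,"rz": 0,"hand": 2},
    {"x": 0,"y": 0,"z": 0,"rx": 0,"ry": 0,"rz": 0,"hand": 1.5},
    {"x": 0,"y": 0,"z": 0,"rx": 0,"ry": 0,"rz": 0,"hand": 1},
    {"x": 0,"y": 0,"z": 0,"rx": 0,"ry": 0,"rz": 0,"hand": 0.8},
    {"x": 0,"y": 0,"z": 0,"rx": 0,"ry": 0,"rz": 0,"hand": 0.8},
    {"x": 0,"y": 0,"z": 0,"rx": 0,"ry": 0,"rz": 0,"hand": 0.8},
  ],
)

```text
time: 4.78
position: [0.4813, 0.1839, 0.0858]
ee_rot: [0.747, 0.642, 0.113, 0.132]
wrist_force: [0.1, -0.3, 0.1]
gripper_width: 0.122
grasp_force: 30.0
```

```bash
python3 -c "
from look import *
p,w=look([.464,.1845,.134])
C=w[box(w,[.47,.12,.084],[.59,.23,.103])];print(C.min(0),C.max(0),np.median(C,0))"
```

```text
[0.4813 0.1839 0.0858] 4.7833 0.12155674509824228 [ 0.1 -0.3  0.1]
-9 39 [-0.013 -0.022 -0.09 ] [ 0.01   0.024 -0.08 ]
-8 53 [-0.013 -0.018 -0.08 ] [ 0.006  0.023 -0.07 ]
-7 49 [-0.013 -0.02  -0.07 ] [ 0.006  0.022 -0.06 ]
-6 54 [-0.02  -0.016 -0.06 ] [ 0.004  0.023 -0.05 ]
-5 29 [-0.019 -0.008 -0.049] [ 0.003  0.022 -0.04 ]
-4 12 [-0.013 -0.014 -0.04 ] [-0.     0.021 -0.035]
grip in tool [-0.00205283  0.00034418 -0.05118732]
[0.4872192  0.1200214  0.08405722] [0.5720431  0.22997252 0.10158451] [0.53423614 0.16474047 0.09074197]
```

Gripped at 30 N. Now the first half of the arc.

>>> servo_tool(
  moves=[
    {"x": 0.07,"y": -0.01,"z": 0.38,"rx": 0.7,"ry": 4.55,"rz": 0,"hand": 0.8},
    {"x": 0.1,"y": -0.02,"z": 0.38,"rx": 0.7,"ry": 4.55,"rz": 0,"hand": 0.8},
    {"x": 0.13,"y": -0.02,"z": 0.36,"rx": 0.7,"ry": 4.55,"rz": 0,"hand": 0.8},
    {"x": 0.16,"y": -0.02,"z": 0.36,"rx": 0.7,"ry": 4.55,"rz": 0,"hand": 0.8},
    {"x": 0,"y": 0,"z": 0,"rx": 0,"ry": 0,"rz": 0,"hand": 0.8},
  ],
)

```text
time: 5.25
position: [0.4876, 0.183, 0.1021]
ee_rot: [0.759, 0.651, 0.009, 0.01]
wrist_force: [-7.6, 1.1, 13.3]
gripper_width: 0.12
grasp_force: 29.9
```

```bash
python3 -c "
from look import *
p,w=look([.464,.1845,.134])
C=w[box(w,[.47,.12,.084],[.59,.23,.103])];print(C.min(0),C.max(0),np.median(C,0))"
```

```text
[0.4876 0.183  0.1021] 5.25 0.1199177264846326 [-7.6  1.1 13.3]
-9 21 [-0.013 -0.021 -0.089] [ 0.001  0.024 -0.08 ]
-8 49 [-0.012 -0.024 -0.08 ] [ 0.006  0.024 -0.07 ]
-7 42 [-0.014 -0.02  -0.07 ] [ 0.004  0.023 -0.06 ]
-6 56 [-0.019 -0.019 -0.06 ] [ 0.004  0.02  -0.05 ]
-5 25 [-0.015 -0.017 -0.05 ] [ 0.003  0.02  -0.04 ]
-4 4 [-0.01  -0.007 -0.038] [ 0.002  0.011 -0.034]
grip in tool [-0.00212299 -0.02275214 -0.03253494]
[0.49361811 0.12019455 0.0840599 ] [0.57623287 0.22991174 0.1020038 ] [0.53737401 0.16385469 0.09228163]
```

>>> servo_tool(
  moves=[
    {"x": 0.05,"y": 0,"z": 0.45,"rx": 0.7,"ry": 4.55,"rz": 0,"hand": 0.8},
    {"x": 0.2,"y": -0.03,"z": 0.37,"rx": 0.7,"ry": 4.55,"rz": 0,"hand": 0.8},
    {"x": 0.24,"y": -0.04,"z": 0.33,"rx": 0.7,"ry": 4.55,"rz": 0,"hand": 0.8},
    {"x": 0,"y": 0,"z": 0,"rx": 0,"ry": 0,"rz": 0,"hand": 0.8},
  ],
)

```text
time: 5.63
position: [0.4921, 0.1823, 0.1127]
ee_rot: [0.754, 0.647, -0.07, -0.082]
wrist_force: [-4.8, 0.3, 12.3]
gripper_width: 0.119
grasp_force: 29.9
```

```bash
python3 -c "
from look import *
p,w=look([.464,.1845,.134])
C=w[box(w,[.47,.12,.084],[.60,.23,.103])];print(C.min(0),C.max(0),np.median(C,0))"
```

```text
[0.4921 0.1823 0.1127] 5.6333 0.11942448234117639 [-4.8  0.3 12.3]
-9 12 [-0.014 -0.021 -0.089] [-0.002  0.022 -0.08 ]
-8 34 [-0.014 -0.019 -0.08 ] [ 0.001  0.023 -0.07 ]
-7 35 [-0.013 -0.019 -0.07 ] [ 0.001  0.022 -0.06 ]
-6 50 [-0.019 -0.017 -0.06 ] [ 0.009  0.021 -0.05 ]
-5 24 [-0.012 -0.016 -0.05 ] [ 0.002  0.019 -0.042]
-4 2 [-0.011  0.01  -0.04 ] [-0.01   0.011 -0.037]
grip in tool [-0.00204859 -0.03207671 -0.01478327]
[0.48372844 0.12070137 0.08404544] [0.56811217 0.22954647 0.1018119 ] [0.53119843 0.16537022 0.09123178]
```

>>> servo_tool(
  moves=[
    {"x": 0.26,"y": -0.04,"z": 0.36,"rx": 0.7,"ry": 4.55,"rz": 0,"hand": 0.8},
    {"x": 0.29,"y": -0.04,"z": 0.29,"rx": 0.7,"ry": 4.55,"rz": 0,"hand": 0.8},
    {"x": 0.3,"y": -0.05,"z": 0.25,"rx": 0.7,"ry": 4.55,"rz": 0,"hand": 0.8},
    {"x": 0,"y": 0,"z": 0,"rx": 0,"ry": 0,"rz": 0,"hand": 0.8},
  ],
)

```text
time: 6.02
position: [0.5003, 0.1808, 0.1201]
ee_rot: [0.739, 0.634, -0.148, -0.172]
wrist_force: [-1.1, 2.1, 4.9]
gripper_width: 0.119
grasp_force: 30.0
```

```bash
python3 -c "
from look import *
p,w=look([.53,.175,.165],'pics/g.png',(120,240,220,380))
C=w[box(w,[.47,.12,.084],[.60,.23,.103])];print(C.min(0),C.max(0),np.median(C,0))"
```

```text
[0.5003 0.1808 0.1201] 6.0167 0.11882715014224268 [-1.1  2.1  4.9]
-9 11 [-0.013 -0.019 -0.09 ] [ 0.008 -0.012 -0.08 ]
-8 30 [-0.013 -0.023 -0.08 ] [ 0.001  0.021 -0.07 ]
-7 32 [-0.012 -0.019 -0.069] [ 0.008  0.021 -0.061]
-6 59 [-0.019 -0.019 -0.06 ] [ 0.006  0.02  -0.05 ]
-5 23 [-0.018 -0.019 -0.05 ] [ 0.01   0.019 -0.04 ]
-4 6 [-0.011 -0.013 -0.04 ] [-0.007  0.013 -0.034]
grip in tool [-0.0012418   0.00725485 -0.05369622]
[0.4802478  0.12013769 0.08401472] [0.56446814 0.22975432 0.10179382] [0.52941073 0.16732359 0.0911149 ]
```

View pics/g.png

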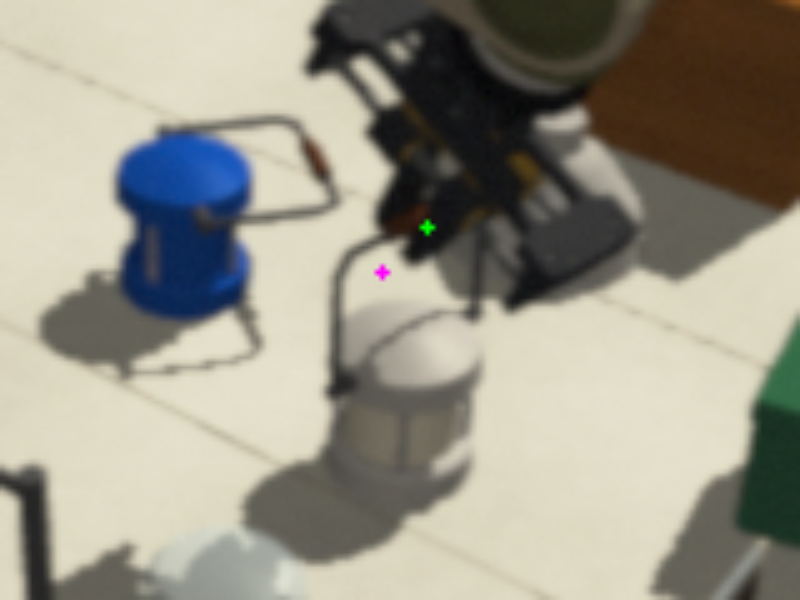

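The bail stands upright and the lantern is still standing. I'll open, turn the tool to vertical about the roll, and regrip.

>>> servo_tool(
  moves=[
    {"x": 0,"y": 0,"z": 0,"rx": 0,"ry": 0,"rz": 0,"hand": 2.5},
    {"x": 0,"y": 0,"z": 0,"rx": 0,"ry": 0,"rz": 0,"hand": 4},
    {"x": 0,"y": 0,"z": 0,"rx": 0,"ry": 0,"rz": 0,"hand": 4},
    {"x": 0,"y": 0,"z": 0,"rx": 0,"ry": 0,"rz": 0,"hand": 4},
    {"x": 0.5,"y": -0.08,"z": -0.2,"rx": -1,"ry": -6.43,"rz": 0,"hand": 4},
    {"x": 0.55,"y": -0.08,"z": -0.15,"rx": -1,"ry": -6.43,"rz": 0,"hand": 4},
    {"x": 0.58,"y": -0.09,"z": -0.1,"rx": -1,"ry": -6.43,"rz": 0,"hand": 4},
    {"x": 0.58,"y": -0.09,"z": -0.05,"rx": -1,"ry": -6.43,"rz": 0,"hand": 4},
    {"x": 0,"y": 0,"z": 0,"rx": 0,"ry": 0,"rz": 0,"hand": 4},
  ],
)

```text
time: 6.82
position: [0.5195, 0.1784, 0.117]
ee_rot: [0.758, 0.652, 0.001, 0.002]
wrist_force: [-0.1, -0.1, -0.1]
gripper_width: 0.455
grasp_force: 0.0
```

```bash
python3 - <<'E'
from look import *
p,w=look([.5225,.1775,.166])
im=p["img"].astype(int)
b=box(w,[.47,.13,.14],[.57,.23,.19])&(im[...,0]-im[...,2]>25);print("brown",b.sum(),w[b].mean(0))
C=w[box(w,[.47,.12,.084],[.60,.225,.103])];C=C[np.hypot(C[:,0]-.524,C[:,1]-.174)<.036]
A=np.c_[C[:,:2],np.ones(len(C)),-(C[:,:2]**2).sum(1)];a=np.linalg.lstsq(A,C[:,2],rcond=None)[0];print("dome",a[:2]/2/a[3])
E
```

```text
[0.5195 0.1784 0.117 ] 6.8167 0.45450871233051426 [-0.1 -0.1 -0.1]
-9 28 [-0.013 -0.036 -0.089] [ 0.007  0.038 -0.08 ]
-8 61 [-0.014 -0.034 -0.08 ] [ 0.01   0.038 -0.07 ]
-7 50 [-0.013 -0.031 -0.07 ] [ 0.008  0.038 -0.06 ]
-6 50 [-0.02  -0.031 -0.06 ] [ 0.01   0.035 -0.05 ]
-5 41 [-0.02  -0.029 -0.05 ] [ 0.008  0.035 -0.04 ]
-4 21 [-0.012 -0.029 -0.04 ] [ 0.006  0.034 -0.034]
grip in tool [-0.00049634  0.00333942 -0.04895085]
brown 35 [0.52104474 0.17238841 0.168177  ]
dome [0.52077436 0.17661227]
```

>>> servo_tool(
  moves=[
    {"x": 0.2,"y": -0.1,"z": -0.2,"rx": 0,"ry": 0,"rz": 0,"hand": 3},
    {"x": 0,"y": 0,"z": 0,"rx": 0,"ry": 0,"rz": 0,"hand": 1.5},
    {"x": 0,"y": 0,"z": 0,"rx": 0,"ry": 0,"rz": 0,"hand": 0.8},
    {"x": 0,"y": 0,"z": 0,"rx": 0,"ry": 0,"rz": 0,"hand": 0.8},
    {"x": 0,"y": 0,"z": 0,"rx": 0,"ry": 0,"rz": 0,"hand": 0.8},
    {"x": 0,"y": 0,"z": 0,"rx": 0,"ry": 0,"rz": 0,"hand": 0.8},
    {"x": 0,"y": 0,"z": 0.2,"rx": 0,"ry": 0,"rz": 0,"hand": 0.8},
    {"x": 0,"y": 0,"z": 0.4,"rx": 0,"ry": 0,"rz": 0,"hand": 0.8},
    {"x": 0,"y": 0,"z": 0.7,"rx": 0,"ry": 0,"rz": 0,"hand": 0.8},
    {"x": 0,"y": 0,"z": 1,"rx": 0,"ry": 0,"rz": 0,"hand": 0.8},
    {"x": 0,"y": 0,"z": 1,"rx": 0,"ry": 0,"rz": 0,"hand": 0.8},
    {"x": 0,"y": 0,"z": 0,"rx": 0,"ry": 0,"rz": 0,"hand": 0.8},
  ],
)

```text
time: 7.87
position: [0.5244, 0.1769, 0.1497]
ee_rot: [0.759, 0.652, 0.001, 0.002]
wrist_force: [-0.1, 0.3, -4.7]
gripper_width: 0.12
grasp_force: 30.0
```

```bash
python3 - <<'E'
from look import *
st=sensors.read_state();g=st["position"]+[0,0,.051]
p,w=look(g,'pics/h.png',(110,230,220,380))
E
```

```text
[0.5244 0.1769 0.1497] 7.8667 0.120022600232824 [-0.1  0.3 -4.7]
-9 24 [-0.013 -0.02  -0.088] [ 0.005  0.024 -0.08 ]
-8 54 [-0.013 -0.017 -0.08 ] [ 0.008  0.023 -0.07 ]
-7 54 [-0.013 -0.019 -0.07 ] [ 0.008  0.022 -0.06 ]
-6 62 [-0.02  -0.019 -0.06 ] [ 0.01   0.021 -0.05 ]
-5 31 [-0.012 -0.017 -0.05 ] [ 0.011  0.019 -0.04 ]
-4 10 [-0.012 -0.009 -0.04 ] [ 0.007  0.018 -0.033]
grip in tool [-2.34407381e-05  2.46992856e-04 -5.09993965e-02]
```

View pics/h.png

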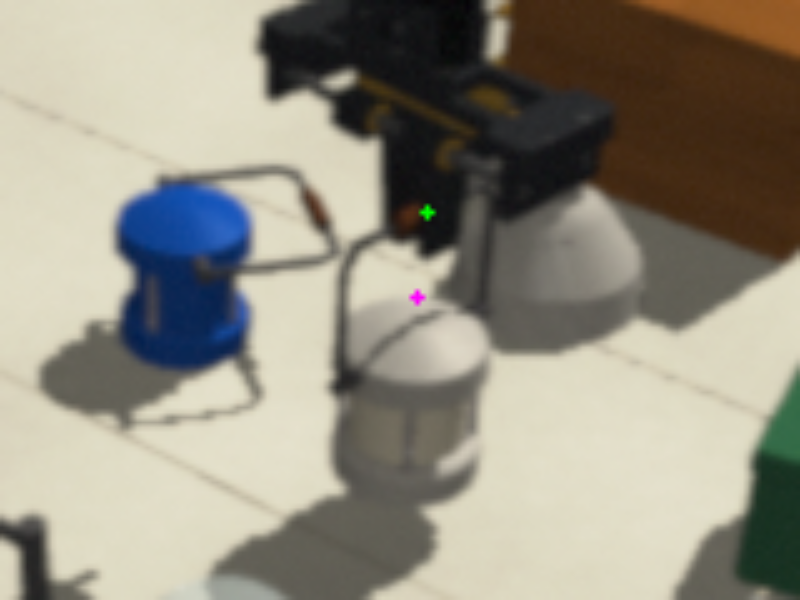

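The lantern hangs upright from the gripper, with the roll at (410,215). Next I'll lift and carry it.

>>> servo_tool(
  moves=[
    {"x": 0,"y": 0,"z": 1,"rx": 0,"ry": 0,"rz": 0,"hand": 0.8},
    {"x": 0,"y": 0,"z": 1.6,"rx": 0,"ry": 0,"rz": 0,"hand": 0.8},
    {"x": 0,"y": 0,"z": 2,"rx": 0,"ry": 0,"rz": 0,"hand": 0.8},
    {"x": 0,"y": 0,"z": 2,"rx": 0,"ry": 0,"rz": 0,"hand": 0.8},
    {"x": 0,"y": -0.5,"z": 1,"rx": 0,"ry": 0,"rz": 0,"hand": 0.8},
    {"x": -0.4,"y": -1,"z": 0.5,"rx": 0,"ry": 0,"rz": 0,"hand": 0.8},
    {"x": -0.6,"y": -1.5,"z": 0,"rx": 0,"ry": 0,"rz": 0,"hand": 0.8},
    {"x": -0.8,"y": -2,"z": 0,"rx": 0,"ry": 0,"rz": 0,"hand": 0.8},
    {"x": -0.9,"y": -2.2,"z": 0,"rx": 0,"ry": 0,"rz": 0,"hand": 0.8},
    {"x": -0.9,"y": -2.2,"z": 0,"rx": 0,"ry": 0,"rz": 0,"hand": 0.8},
    {"x": -0.9,"y": -2.2,"z": 0,"rx": 0,"ry": 0,"rz": 0,"hand": 0.8},
    {"x": -0.9,"y": -2.2,"z": 0,"rx": 0,"ry": 0,"rz": 0,"hand": 0.8},
  ],
)

```text
time: 8.92
position: [0.4678, 0.0372, 0.2272]
ee_rot: [0.759, 0.651, -0.001, 0.0]
wrist_force: [1.3, -0.3, -4.4]
gripper_width: 0.12
grasp_force: 30.0
```

>>> servo_tool(
  moves=[
    {"x": -0.9,"y": -2.2,"z": 0,"rx": 0,"ry": 0,"rz": 0,"hand": 0.8},
    {"x": -0.9,"y": -2.2,"z": 0,"rx": 0,"ry": 0,"rz": 0,"hand": 0.8},
    {"x": -0.9,"y": -2.2,"z": 0,"rx": 0,"ry": 0,"rz": 0,"hand": 0.8},
    {"x": -0.9,"y": -2.2,"z": 0,"rx": 0,"ry": 0,"rz": 0,"hand": 0.8},
    {"x": -0.9,"y": -2.2,"z": 0,"rx": 0,"ry": 0,"rz": 0,"hand": 0.8},
    {"x": -0.9,"y": -2.2,"z": 0,"rx": 0,"ry": 0,"rz": 0,"hand": 0.8},
    {"x": -0.9,"y": -2.2,"z": 0,"rx": 0,"ry": 0,"rz": 0,"hand": 0.8},
    {"x": -0.8,"y": -2.2,"z": 0,"rx": 0,"ry": 0,"rz": 0,"hand": 0.8},
    {"x": -0.6,"y": -1.5,"z": 0,"rx": 0,"ry": 0,"rz": 0,"hand": 0.8},
    {"x": -0.3,"y": -1,"z": 0,"rx": 0,"ry": 0,"rz": 0,"hand": 0.8},
    {"x": 0,"y": 0,"z": 0,"rx": 0,"ry": 0,"rz": 0,"hand": 0.8},
    {"x": 0,"y": 0,"z": 0,"rx": 0,"ry": 0,"rz": 0,"hand": 0.8},
  ],
)

```text
time: 9.92
position: [0.389, -0.1621, 0.2276]
ee_rot: [0.759, 0.651, -0.0, 0.0]
wrist_force: [0.1, 1.1, -4.9]
gripper_width: 0.115
grasp_force: 30.1
```

>>> servo_tool(
  moves=[
    {"x": 0,"y": -0.8,"z": 0.1,"rx": 0,"ry": 0,"rz": 0,"hand": 0.8},
    {"x": 0,"y": -1.2,"z": 0.1,"rx": 0,"ry": 0,"rz": 0,"hand": 0.8},
    {"x": 0,"y": -1.1,"z": 0.1,"rx": 0,"ry": 0,"rz": 0,"hand": 0.8},
    {"x": 0,"y": -0.6,"z": 0.1,"rx": 0,"ry": 0,"rz": 0,"hand": 0.8},
    {"x": 0,"y": 0,"z": 0,"rx": 0,"ry": 0,"rz": 0,"hand": 0.8},
    {"x": 0,"y": 0,"z": 0,"rx": 0,"ry": 0,"rz": 0,"hand": 0.8},
  ],
)

```text
time: 10.42
position: [0.3893, -0.1995, 0.2319]
ee_rot: [0.759, 0.651, -0.0, 0.001]
wrist_force: [-0.2, 0.5, -5.5]
gripper_width: 0.122
grasp_force: 30.1
```

```bash
python3 - <<'E'
from look import *
st=sensors.read_state();g=st["position"]+[0,0,.051]
p,w=look(g)
im=p["img"].astype(int)
b=box(w,g-.04,g+.04)&(im[...,0]-im[...,2]>25);print("brown",b.sum(),w[b].mean(0),w[b].min(0),w[b].max(0))
c=box(w,g-[.08,.08,.2],g+[.08,.08,-.05]);C=w[c];print("lantern",C.min(0),C.max(0))
k=box(w,g-[.06,.07,.012],g+[.06,.07,.012])&(im.max(-1)<90)&(abs(w[...,1]-g[1])>.022);P=w[k];print("bar",len(P),np.polyfit(P[:,1],P[:,0],1),np.polyfit(P[:,1],P[:,2],1))
ys=np.array([.15,-.989]);seat=np.array([.507,-.2175,.245]);xs=np.array([.989,-.149]);d=(g-seat)[:2]
print("stand frame",d@xs,d@[.149,.989],g[2]-.245)
cv2.imwrite("pics/i.png",cv2.resize(p["img"][130:310,90:330,::-1],(800,600)))
E
```

```text
[ 0.3893 -0.1995  0.2319] 10.4167 0.12160103330916747 [-0.2  0.5 -5.5]
-9 8 [-0.011  0.013 -0.086] [-0.01   0.024 -0.08 ]
-8 21 [-0.013 -0.007 -0.08 ] [-0.004  0.024 -0.07 ]
-7 41 [-0.012 -0.021 -0.07 ] [-0.004  0.023 -0.06 ]
-6 60 [-0.02  -0.02  -0.059] [-0.003  0.021 -0.05 ]
-5 49 [-0.02  -0.018 -0.05 ] [ 0.01   0.021 -0.04 ]
-4 31 [-0.011 -0.015 -0.04 ] [ 0.009  0.02  -0.032]
grip in tool [-6.03314349e-05  1.63047903e-05 -5.09999617e-02]
brown 26 [ 0.38864058 -0.21337077  0.2868757 ] [ 0.37814967 -0.21958502  0.28335113] [ 0.39377011 -0.20646399  0.2903732 ]
lantern [ 0.34768267 -0.25820806  0.11624972] [ 0.43261953 -0.13962201  0.23269659]
bar 60 [0.17149095 0.42556016] [0.27206219 0.34720491]
stand frame -0.11904254889948049 0.00028493743603927535 0.037855045932944476
```

View pics/i.png

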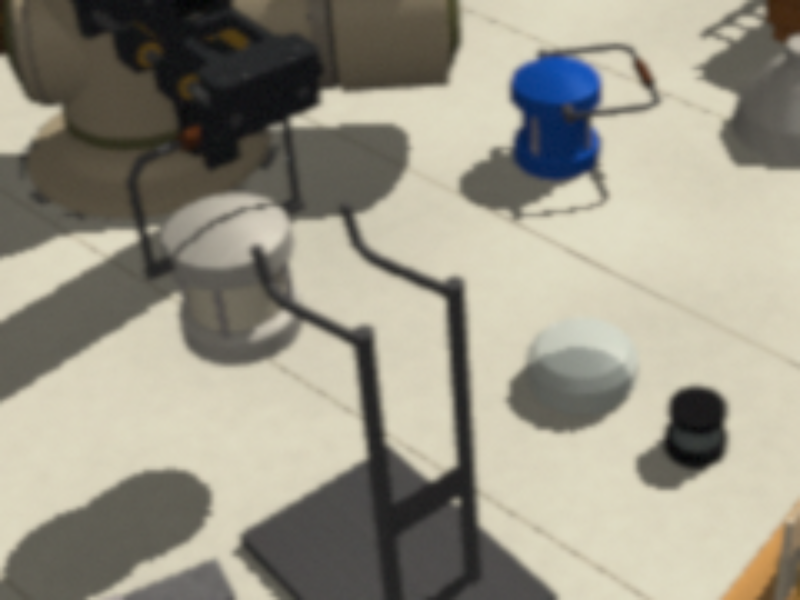

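The lantern hangs clear in front of the prongs, whose tips are at (258,250) and (345,210), and it is laterally centred. I'll slide it in over them.

>>> servo_tool(
  moves=[
    {"x": 0.5,"y": -0.07,"z": 0,"rx": 0,"ry": 0,"rz": 0,"hand": 0.8},
    {"x": 1,"y": -0.15,"z": 0,"rx": 0,"ry": 0,"rz": 0,"hand": 0.8},
    {"x": 1.2,"y": -0.18,"z": 0,"rx": 0,"ry": 0,"rz": 0,"hand": 0.8},
    {"x": 1.3,"y": -0.2,"z": 0,"rx": 0,"ry": 0,"rz": 0,"hand": 0.8},
    {"x": 1.3,"y": -0.2,"z": 0,"rx": 0,"ry": 0,"rz": 0,"hand": 0.8},
    {"x": 1.3,"y": -0.2,"z": 0,"rx": 0,"ry": 0,"rz": 0,"hand": 0.8},
    {"x": 1.3,"y": -0.2,"z": 0,"rx": 0,"ry": 0,"rz": 0,"hand": 0.8},
    {"x": 1.3,"y": -0.2,"z": 0,"rx": 0,"ry": 0,"rz": 0,"hand": 0.8},
    {"x": 1.2,"y": -0.18,"z": 0,"rx": 0,"ry": 0,"rz": 0,"hand": 0.8},
    {"x": 0.9,"y": -0.14,"z": 0,"rx": 0,"ry": 0,"rz": 0,"hand": 0.8},
    {"x": 0.5,"y": -0.07,"z": 0,"rx": 0,"ry": 0,"rz": 0,"hand": 0.8},
    {"x": 0,"y": 0,"z": 0,"rx": 0,"ry": 0,"rz": 0,"hand": 0.8},
  ],
)

```text
time: 11.47
position: [0.5083, -0.2171, 0.2316]
ee_rot: [0.758, 0.652, -0.0, 0.001]
wrist_force: [0.6, 0.0, -5.1]
gripper_width: 0.122
grasp_force: 30.0
```

>>> servo_tool(
  moves=[
    {"x": 0,"y": 0,"z": 0,"rx": 0,"ry": 0,"rz": 0,"hand": 0.8},
    {"x": 0,"y": 0,"z": -0.4,"rx": 0,"ry": 0,"rz": 0,"hand": 0.8},
    {"x": 0,"y": 0,"z": -0.7,"rx": 0,"ry": 0,"rz": 0,"hand": 0.8},
    {"x": 0,"y": 0,"z": -0.7,"rx": 0,"ry": 0,"rz": 0,"hand": 0.8},
    {"x": 0,"y": 0,"z": -0.5,"rx": 0,"ry": 0,"rz": 0,"hand": 0.8},
    {"x": 0,"y": 0,"z": 0,"rx": 0,"ry": 0,"rz": 0,"hand": 0.8},
  ],
)

```text
time: 11.97
position: [0.5067, -0.2168, 0.2075]
ee_rot: [0.759, 0.652, -0.001, -0.001]
wrist_force: [-0.5, -0.2, -4.6]
gripper_width: 0.118
grasp_force: 30.0
```

```bash
python3 - <<'E'
from look import *
st=sensors.read_state();g=st["position"]+[0,0,.051]
p,w=look(g)
im=p["img"].astype(int)
b=box(w,g-.04,g+.04)&(im[...,0]-im[...,2]>25);print("brown",b.sum(),w[b].mean(0),w[b].min(0),w[b].max(0))
seat=np.array([.507,-.2175,.245]);d=(g-seat)[:2]
print("stand frame",d@[.989,-.149],d@[.149,.989],g[2]-.245)
cv2.imwrite("pics/j.png",cv2.resize(p["img"][150:270,130:290,::-1],(800,600)))
E
```

```text
[ 0.5067 -0.2168  0.2075] 11.9667 0.11818658572545088 [-0.5 -0.2 -4.6]
-9 6 [-0.011  0.016 -0.084] [-0.01   0.024 -0.081]
-8 25 [-0.012  0.007 -0.08 ] [-0.004  0.023 -0.07 ]
-7 40 [-0.011 -0.02  -0.07 ] [-0.001  0.023 -0.06 ]
-6 69 [-0.019 -0.015 -0.06 ] [-0.001  0.022 -0.05 ]
-5 36 [-0.019 -0.017 -0.05 ] [ 0.001  0.021 -0.04 ]
-4 9 [-0.012 -0.006 -0.04 ] [ 0.001  0.019 -0.035]
1 1 [-0.003 -0.003  0.017] [-0.003 -0.003  0.017]
grip in tool [-2.31526502e-05 -9.38628184e-05 -5.09999084e-02]
brown 30 [ 0.50605648 -0.22967477  0.2622958 ] [ 0.49604641 -0.23693038  0.25692308] [ 0.51041018 -0.22077775  0.26522926]
stand frame -0.0004255820170193525 0.0006114520915026401 0.013483683140413594
```

View pics/j.png

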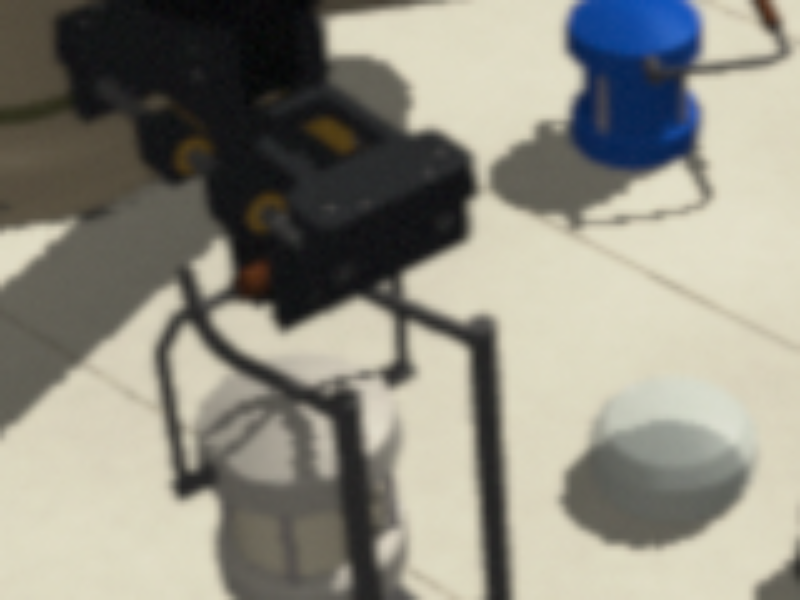

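The roll is between the prongs, and the crossbar is about 13 mm above the seat. I'll lower it gently.

>>> servo_tool(
  moves=[
    {"x": 0,"y": 0,"z": -0.3,"rx": 0,"ry": 0,"rz": 0,"hand": 0.8},
    {"x": 0,"y": 0,"z": -0.3,"rx": 0,"ry": 0,"rz": 0,"hand": 0.8},
    {"x": 0,"y": 0,"z": -0.2,"rx": 0,"ry": 0,"rz": 0,"hand": 0.8},
    {"x": 0,"y": 0,"z": -0.15,"rx": 0,"ry": 0,"rz": 0,"hand": 0.8},
    {"x": 0,"y": 0,"z": -0.1,"rx": 0,"ry": 0,"rz": 0,"hand": 0.8},
    {"x": 0,"y": 0,"z": 0,"rx": 0,"ry": 0,"rz": 0,"hand": 0.8},
  ],
)

```text
time: 12.52
position: [0.5073, -0.2171, 0.1983]
ee_rot: [0.759, 0.652, -0.0, 0.001]
wrist_force: [-0.2, -0.7, -5.2]
gripper_width: 0.116
grasp_force: 30.0
```

>>> servo_tool(
  moves=[
    {"x": 0,"y": 0,"z": -0.1,"rx": 0,"ry": 0,"rz": 0,"hand": 0.8},
    {"x": 0,"y": 0,"z": 0,"rx": 0,"ry": 0,"rz": 0,"hand": 0.8},
  ],
)

```text
time: 12.68
position: [0.5074, -0.2171, 0.1974]
ee_rot: [0.759, 0.652, -0.0, 0.001]
wrist_force: [-0.0, -0.3, -5.0]
gripper_width: 0.117
grasp_force: 30.0
```

>>> servo_tool(
  moves=[
    {"x": 0,"y": 0,"z": -0.1,"rx": 0,"ry": 0,"rz": 0,"hand": 0.8},
    {"x": 0,"y": 0,"z": 0,"rx": 0,"ry": 0,"rz": 0,"hand": 0.8},
  ],
)

```text
time: 12.85
position: [0.5073, -0.2171, 0.1964]
ee_rot: [0.759, 0.652, -0.0, 0.001]
wrist_force: [-0.1, -0.1, -4.6]
gripper_width: 0.119
grasp_force: 30.0
```

>>> servo_tool(
  moves=[
    {"x": 0,"y": 0,"z": -0.1,"rx": 0,"ry": 0,"rz": 0,"hand": 0.8},
    {"x": 0,"y": 0,"z": 0,"rx": 0,"ry": 0,"rz": 0,"hand": 0.8},
  ],
)

```text
time: 13.02
position: [0.5073, -0.2171, 0.1954]
ee_rot: [0.759, 0.652, -0.0, 0.001]
wrist_force: [-0.4, -0.1, -5.5]
gripper_width: 0.119
grasp_force: 30.0
```

>>> servo_tool(
  moves=[
    {"x": 0,"y": 0,"z": -0.1,"rx": 0,"ry": 0,"rz": 0,"hand": 0.8},
    {"x": 0,"y": 0,"z": 0,"rx": 0,"ry": 0,"rz": 0,"hand": 0.8},
  ],
)

```text
time: 13.18
position: [0.5074, -0.2172, 0.1945]
ee_rot: [0.759, 0.652, -0.0, 0.001]
wrist_force: [0.1, 0.5, -4.3]
gripper_width: 0.12
grasp_force: 30.0
```

>>> servo_tool(
  moves=[
    {"x": 0,"y": 0,"z": -0.1,"rx": 0,"ry": 0,"rz": 0,"hand": 0.8},
    {"x": 0,"y": 0,"z": 0,"rx": 0,"ry": 0,"rz": 0,"hand": 0.8},
  ],
)

```text
time: 13.35
position: [0.5077, -0.2173, 0.1941]
ee_rot: [0.759, 0.652, -0.0, 0.002]
wrist_force: [0.4, 1.1, -0.4]
gripper_width: 0.122
grasp_force: 29.6
```

>>> servo_tool(
  moves=[
    {"x": 0,"y": 0,"z": -0.1,"rx": 0,"ry": 0,"rz": 0,"hand": 0.8},
    {"x": 0,"y": 0,"z": 0,"rx": 0,"ry": 0,"rz": 0,"hand": 0.8},
  ],
)

```text
time: 13.52
position: [0.5079, -0.2174, 0.1938]
ee_rot: [0.759, 0.652, 0.0, 0.002]
wrist_force: [-0.2, 1.0, 5.5]
gripper_width: 0.119
grasp_force: 29.0
```

Seated: the load has transferred to the hook. I'll ease off, open, and withdraw upward.

>>> servo_tool(
  moves=[
    {"x": 0,"y": 0,"z": 0.06,"rx": 0,"ry": 0,"rz": 0,"hand": 0.8},
    {"x": 0,"y": 0,"z": 0,"rx": 0,"ry": 0,"rz": 0,"hand": 1.5},
    {"x": 0,"y": 0,"z": 0,"rx": 0,"ry": 0,"rz": 0,"hand": 2.5},
    {"x": 0,"y": 0,"z": 0,"rx": 0,"ry": 0,"rz": 0,"hand": 4},
    {"x": 0,"y": 0,"z": 0,"rx": 0,"ry": 0,"rz": 0,"hand": 4},
    {"x": 0,"y": 0,"z": 0,"rx": 0,"ry": 0,"rz": 0,"hand": 4},
    {"x": 0,"y": 0,"z": 0.5,"rx": 0,"ry": 0,"rz": 0,"hand": 4},
    {"x": 0,"y": 0,"z": 1.5,"rx": 0,"ry": 0,"rz": 0,"hand": 4},
    {"x": 0,"y": 0,"z": 2.5,"rx": 0,"ry": 0,"rz": 0,"hand": 4},
    {"x": 0,"y": 0,"z": 3,"rx": 0,"ry": 0,"rz": 0,"hand": 4},
    {"x": 0,"y": 0,"z": 3,"rx": 0,"ry": 0,"rz": 0,"hand": 4},
    {"x": 0,"y": 0,"z": 3,"rx": 0,"ry": 0,"rz": 0,"hand": 4},
  ],
)

```text
time: 14.52
position: [0.5071, -0.2169, 0.33]
ee_rot: [0.759, 0.652, -0.0, 0.001]
wrist_force: [-0.2, -0.2, -0.2]
gripper_width: 0.452
grasp_force: 0.0
```

>>> servo_tool(
  moves=[
    {"x": -1,"y": 0,"z": 1,"rx": 0,"ry": 0,"rz": 0,"hand": 4},
    {"x": -1,"y": 0,"z": 0,"rx": 0,"ry": 0,"rz": 0,"hand": 4},
    {"x": 0,"y": 0,"z": 0,"rx": 0,"ry": 0,"rz": 0,"hand": 4},
    {"x": 0,"y": 0,"z": 0,"rx": 0,"ry": 0,"rz": 0,"hand": 4},
    {"x": 0,"y": 0,"z": 0,"rx": 0,"ry": 0,"rz": 0,"hand": 4},
    {"x": 0,"y": 0,"z": 0,"rx": 0,"ry": 0,"rz": 0,"hand": 4},
    {"x": 0,"y": 0,"z": 0,"rx": 0,"ry": 0,"rz": 0,"hand": 4},
    {"x": 0,"y": 0,"z": 0,"rx": 0,"ry": 0,"rz": 0,"hand": 4},
    {"x": 0,"y": 0,"z": 0,"rx": 0,"ry": 0,"rz": 0,"hand": 4},
    {"x": 0,"y": 0,"z": 0,"rx": 0,"ry": 0,"rz": 0,"hand": 4},
    {"x": 0,"y": 0,"z": 0,"rx": 0,"ry": 0,"rz": 0,"hand": 4},
    {"x": 0,"y": 0,"z": 0,"rx": 0,"ry": 0,"rz": 0,"hand": 4},
  ],
)

```text
time: 15.52
position: [0.4874, -0.2171, 0.3381]
ee_rot: [0.759, 0.652, -0.0, 0.001]
wrist_force: [-0.6, 0.7, -0.6]
gripper_width: 0.459
grasp_force: 0.0
```

```bash
python3 - <<'E'
from h import *
for i in range(2):
  p=snapshot("scene");w=cloud(p);im=p["img"].astype(int)
  g=np.array([.507,-.2175,.245])
  b=box(w,g-.04,g+.04)&(im[...,0]-im[...,2]>25);P=w[b];d=P.mean(0)-g
  print("brown",b.sum(),"stand frame",d[:2]@[.989,-.149],d[:2]@[.149,.989],d[2])
  C=w[box(w,g-[.09,.09,.175],g+[.075,.09,-.05])&(im.min(-1)>90)];print("lantern",C.min(0),C.max(0),C.mean(0))
cv2.imwrite("pics/k.png",cv2.resize(p["img"][130:280,120:320,::-1],(800,600)))
E
```

```text
brown 83 stand frame 0.002954901782651797 -0.0009712836934132275 0.0043075662276768345
lantern [ 0.46294652 -0.27690948  0.07856175] [ 0.55025826 -0.15955764  0.19293247] [ 0.51738534 -0.22424941  0.15271853]
brown 84 stand frame 0.002886621741063652 -0.0014832564599963033 0.004301459521732359
lantern [ 0.46329678 -0.27676166  0.07954038] [ 0.54995672 -0.15981409  0.19352515] [ 0.51731027 -0.22426828  0.15301693]
```

View pics/k.png

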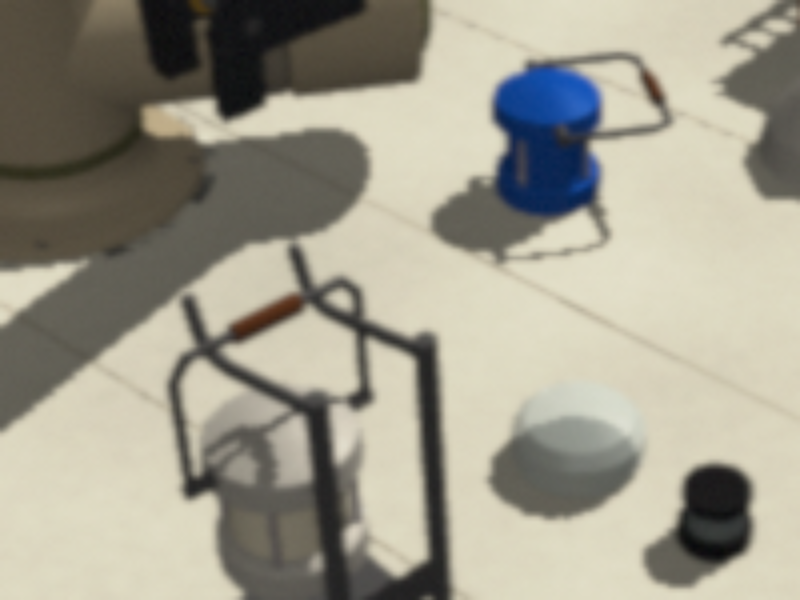

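The lantern hangs on both prongs with the grip between them at (268,315). It is still and upright, and the gripper is clear.

```bash
python3 -c "
from cell import job
print(job.hand_in())"
```

```text
the job is handed in; nothing more can be done
None
```

I swung the white lantern's bail upright with the lantern standing on the shelf, though it slid a few millimetres, then hung it on both prongs with the grip between them. In the last picture it hung still and straight with the gripper clear. The job is handed in at about 15.6 s, but the hand-in returned no verdict.

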